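# Stow the stain bottle in the dark box and hold the spring-balanced lid

### The job

Open the grey dark box by its bar: the lid is spring-balanced at about 50 degrees, so raise it past that until it stands open by itself, then take the taller screw-capped bottle out of the crowded crate, stand it upright inside the box and let go of it, leaving everything else where it is. Then take the lid by its bar again, bring it down to just below its balance point, at about 40 degrees from closed, and finish still holding it there with the fingers, motionless, so that it neither springs open nor falls shut; do not let go at the end.

Things in the scene. Friction and masses are not known exactly. Their poses are not given: they have to be found in the camera images.
- dark_box: the dark box: grey steel, open-topped, fixed to the table, 140 (x) x 180 (y) x 100 mm high, walls and floor 4 mm thick; origin under its centre on the table; its x axis points from the front (the side of the lid's bar, towards the robot) to the rear (the hinge)
- hinge (a point): middle of the lid's hinge line, which runs along the box's y axis, 70 mm behind the box's centre and 104 mm above the table. A monitor taller than the open lid stands behind it, from x = 0.69 m, and a microscope on either side (left from y = 0.33, right from y = -0.35); an arm that starts beside the left one must first draw back towards its base
- lid (a joint): angle of the lid, rad: 0 closed and level, growing as its front edge rises, stop at 1.5 (almost upright). The lid is a steel plate 140 x 186 x 6 mm of 0.9 kg with a constant counterbalance spring (about 0.46 Nm opening). Its balance point is at 0.87 rad (50 degrees): below it falls shut (about 1.4 N at the bar when closed, about 0.4 N at 40 degrees), above it rises by itself to the stop and stays there (about 2.2 N at the bar pulls it off the stop)
- lid_bar (a point): middle of the lid's bar: a round steel bar of 10 mm diameter and 120 mm length, parallel to the hinge, in the plane of the lid, 185 mm from the hinge line and 45 mm ahead of the lid's front edge, joined to the lid by an arm at either end; with the lid closed it is 104 mm above the table
- stain_bottle: the bottle to stow: dark green, cylindrical, with a screw cap, 33 mm diameter, 88 mm high (taller and wider than the other screw-capped bottle), 0.1 to 0.2 kg, standing upright in the crate; origin at the centre of its underside, z axis up
- crate: open white crate, fixed, 220 (x) x 150 (y) x 45 mm high, floor 5 mm thick; origin under its centre. Three bottles stand in a row along its x axis, 70 mm apart and 25 mm to the +y side of its middle, in any order; low things lie on the -y side
- oil_bottle: small amber bottle with a black screw cap, 25 mm diameter, 57 mm high, standing in the crate; origin at its underside; leave it
- dropper_bottle: white squeeze bottle with a pointed tip, 29 mm diameter, 98 mm high, standing in the crate; origin at its underside; leave it
- stopper: rubber stopper in the crate, 31 mm diameter, 26 mm high; origin at its underside; leave it
- coverslip_box: small flat box in the crate, 35 x 57 x 21 mm; origin at its underside; leave it
- timer: bench timer on the table, 48 x 58 x 16 mm; origin at its underside; leave it
- label_roll: roll of labels on the table, 60 mm diameter, 22 mm high; origin at its underside; leave it
- flask: small conical flask on the table, 62 mm diameter, 87 mm high; origin at its underside; leave it
- beaker: small beaker on the table, 54 x 50 x 62 mm; origin at its underside; leave it
There are look-alikes about, which are no part of the job. What is shaped like the stain_bottle but red is not meant.

How it is judged:
On the way, in this order (a step that is already met when the one before it is completed fails the run):
1. the lid is raised past its balance point and stands open by itself, not touched by the fingers (value of joint lid above 1.3 rad and contact force between lid and the fingers below 0.05 N), for 0.3 s.
2. the stain bottle stands upright inside the box, let go, with the lid still open (x of stain_bottle in the frame of dark_box between -0.063 and 0.063 m and y of stain_bottle in the frame of dark_box between -0.083 and 0.083 m and z of stain_bottle in the frame of dark_box between -0.005 and 0.015 m and angle between stain_bottle's own z axis and vertical below 0.15 rad and contact force between stain_bottle and the fingers below 0.05 N and linear speed of stain_bottle below 0.02 m/s and value of joint lid above 1.2 rad), for 0.2 s.
At the end, for the whole second after the job is handed in: the lid is held still by the fingers (contact over 0.1 N, under 0.03 rad/s) at 0.56 to 0.84 rad, just below its balance point of 0.87, not resting on the bottle; the stain bottle stands upright (within 0.15 rad) on the floor inside the box, released and at rest (value of joint lid between 0.56 and 0.84 rad and velocity of joint lid between -0.03 and 0.03 rad/s and contact force between lid and the fingers above 0.1 N and contact force between lid and stain_bottle below 0.05 N and x of stain_bottle in the frame of dark_box between -0.063 and 0.063 m and y of stain_bottle in the frame of dark_box between -0.083 and 0.083 m and z of stain_bottle in the frame of dark_box between -0.005 and 0.015 m and angle between stain_bottle's own z axis and vertical below 0.15 rad and contact force between stain_bottle and the fingers below 0.05 N and linear speed of stain_bottle below 0.02 m/s); the arm keeps its last pose, push and grip.
It fails at once if another thing in the crate was moved more than 4 cm (distance of any of oil_bottle, dropper_bottle, stopper, coverslip_box from where it was at the start of the episode above 0.04 m).
It fails at once if a bystander on the table was moved more than 4 cm (distance of any of timer, label_roll, flask, beaker from where it was at the start of the episode above 0.04 m).
It also fails if it takes over 72 s, if anything falls off the work surface, if the arm or the gripper's body presses on something with over 40 N, if the wrist force passes 120 N, or if a joint passes its speed limit or range.

### The arm

A 7-joint arm with a two-finger parallel gripper is mounted at the origin on a cart in front of the work surface, level with it; the furniture and walls round the work are solid. World frame = base frame: x ahead of the robot, y to its left, z up, the work surface at z = 0. Lengths are in m, angles in rad, forces in N, time in s.
With the tool pointing down it reaches from about 0.4 to 0.9 m from the base axis. Payload 5.5 kg.
Tool frame: the origin (TCP) lies midway between the tips of the shut fingers; the grasp point (between the pads) lies env.grip_depth behind it (env.grip_depth is the distance from the TCP to the grasp point, in m); z points along the fingers, y is the line along which they close (so a half turn about z gives the same grasp; the last joint's range is limited). The gripper opens to 85 mm and grips with 20 to 120 N. Pads are 22 mm wide; open, the fingers measure 114 mm over their backs; the gripper's body (76 mm by 85 mm) begins 54 mm behind the grasp point. The pads swing forward as they close: fully open they stand 13 mm farther back than shut.
Start: joints at [1.601, 0.501, -0.427, 1.55, 0.221, 1.138, -0.21], TCP at [0.15, -0.632, 0.204] pointing down, gripper open.
Joint ranges: [-2.88, 2.88], [-0.31, 2.03], [-1.54, 1.56], [0.2, 2.42], [-1.41, 4.55], [0.19, 2.02], [-2.57, 2.57]. Speed limits (rad/s): [2.57, 2.57, 3.14, 3.14, 3.14, 3.14, 3.14].

### API

Orientations are given as a unit quaternion [x, y, z, w].
In Python, from cell import env, eoat, monitor, viewer gives the robot as it stands. Calls block until the motion is done:
- env.goto(position, orientation): joint-space move of the TCP to a pose.
- env.move_linear(position, v=0.15, orientation=None, stop_force=None): straight line of the TCP; orientation=None keeps the orientation; v is the mean speed in m/s. With stop_force (N) it stops when the force on the tool has changed by that much, and returns True; else False.
- env.goto_joints(angles): joint-space move.
- eoat.grip(opening): finger opening in m; the grip force is fixed at half the most; returns when the fingers have stopped.
- env.dwell(seconds).
- env.ik(position, orientation): joint angles nearest the present ones, or None.
- monitor.sense(): the state.
- viewer.snapshot(name): name is "side" or "top" or "wrist"; returns (picture, depth): 480x640x3 uint8, red, green, blue; 480x640 float32, m along the optical axis (not along the pixel's ray), 0 where there is no reading.
- viewer.get_calibration(name): a dict with "vertical_fov" (degrees; the focal length in pixels is half the picture's height over the tangent of half this angle, whatever the lens; pixels are square), "cx", "cy" (the principal point, pixels), "k1" (the pictures are not rectified: a ray, as slopes to the right and down, at radius r is drawn at 1 + k1 r^2 times it, then the intrinsics apply), "R" (3x3) and "t" (3): a world point X has camera coordinates R X + t. Camera axes: x right, y down, z forward; pixel columns grow to the right and rows downward; lengths in m; the calibration is good to about 2 mm. A picture is of the moment at which its call begins: read the wrist's pose just before it. get_calibration takes no time and is no camera call; for the wrist camera it gives the pose at the moment of the call.
A pose or a line that the arm cannot do raises env.PlanningError and nothing moves.
- env.finish_job(): hands the job in; it is judged then, once.
The state is a dict: "clock": time; "joints": joint angles; "dq": joint speeds; "effort": joint torques, N m; "tcp_pos": TCP position; "tcp_rot": TCP orientation; "wrist_force": force on the tool from outside, world axes, zero at the start; "ft_torque": the same for the moment, N m; "grip_width": finger opening in m; "gripper_force": force on a finger pad.
Only numpy, scipy, OpenCV 4.12 (cv2) and the standard library are available. Lean on these libraries where they do the work, as an engineer would, in place of code of your own. Each camera call takes 0.05 s, during which the arm holds its last target. There are 200 camera calls.

## Working session

There is one attempt and no reset: what is moved stays moved. The work goes in short steps, each a Python script; the robot and the scene stay as the last script left them, time stands still between calls to the robot, and variables do not carry over. Pictures are saved under pics/ and viewed, at most 13 in all, crops included, and the job is handed in when it is done.

```bash
ls; mkdir -p pics
cat > h.py <<'E'
import numpy as np, cv2
from cell import env, eoat, monitor, viewer
def snap(n,f=None):
    c=viewer.get_calibration(n); p,d=viewer.snapshot(n)
    if f: cv2.imwrite('pics/'+f,p[:,:,::-1])
    return p,d,c
def K(c):
    f=240/np.tan(np.radians(c['vertical_fov'])/2); return np.array([[f,0,c['cx']],[0,f,c['cy']],[0,0,1]]),np.array([c['k1'],0,0,0,0.])
def rays(c,uv):
    k,D=K(c); q=cv2.undistortPoints(np.float64(uv).reshape(-1,1,2),k,D).reshape(-1,2)
    q=np.c_[q,np.ones(len(q))]; R=np.array(c['R']); return -R.T@np.array(c['t']), q@R, q
def onplane(c,uv,z):
    o,d,_=rays(c,uv); return o+d*((z-o[2])/d[:,2])[:,None]
def cloud(c,d):
    v,u=np.mgrid[:480,:640]; o,r,_=rays(c,np.c_[u.ravel(),v.ravel()]); P=o+r*d.reshape(-1,1); P[d.ravel()==0]=np.nan
    return P.reshape(480,640,3)
E
python3 - <<'E'
from h import *
import pickle
S={n:snap(n,n+'0.png') for n in('top','side')}
pickle.dump(S,open('s.pkl','wb'))
for n in S: c=S[n][2]; print(n,c['vertical_fov'],c['k1'],-np.array(c['R']).T@c['t'])
s=monitor.sense(); print(s['clock'],s['tcp_rot'],env.grip_depth,s['grip_width'])
E
```

```text
pics
top 54.60540962712106 0.028564538757719783 [ 0.44959626 -0.03213573  1.00702156]
side 50.576035632844274 -0.046210426042050855 [ 1.00036576 -0.56120111  0.80295481]
0.1 [ 9.93230999e-01  1.16152685e-01 -6.70491469e-05 -8.55937776e-04] 0.0187 0.08555840036104594
```

View pics/top0.png

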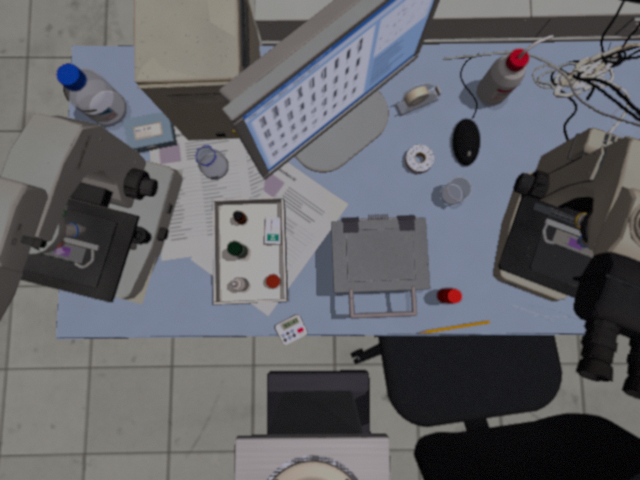

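View pics/side0.png

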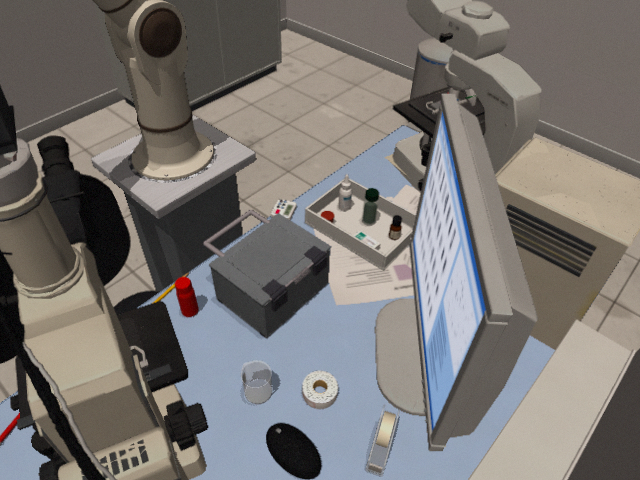

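The top view (+x up, +y left) shows the closed box lid at about (380,255) with its bar at (382,302). The crate is at (250,250).

Candidates for the stain bottle:
- Middle bottle, dark green with a green cap: top (236,249), side (371,205).
- Small amber bottle with a black cap: top (239,217).
- White dropper: top (237,284).
- Red cylinder outside the crate: top (449,296).

The green one fits, being tall, wide and dark green. I'll confirm it in a crop and measure it.

Run:
```python
from h import *
import pickle
S=pickle.load(open('s.pkl','rb'))
a=cv2.resize(S['side'][0][150:290,290:430],(500,500),interpolation=3); b=cv2.resize(S['top'][0][190:310,200:300],(416,500),interpolation=3)[:,:300]
cv2.imwrite('pics/crop.png',np.hstack([a,b])[:,:,::-1])
p,d,c=S['top']; P=cloud(c,d); Z=P[...,2]
def comp(m,name):
    n,l,st,ce=cv2.connectedComponentsWithStats(m.astype(np.uint8))
    for i in range(1,n):
        if st[i,4]>25:
            q=P[l==i]; print(name,st[i],ce[i].round(),np.median(q,0).round(4),q.min(0).round(3),q.max(0).round(3))
reg=np.zeros(Z.shape,bool); reg[190:330,310:440]=1
m=reg&(Z>0.085)&(Z<0.125); comp(m,'lid')
q=P[m]; r=cv2.minAreaRect(q[:,:2].astype(np.float32)); print(r,cv2.boxPoints(r))
reg[:]=0; reg[195:310,208:292]=1
comp(reg&(Z>0.03)&(Z<.052),'rim'); comp(reg&(Z>0.055),'bottles')
m=reg&(Z>0.03)&(Z<.052); r=cv2.minAreaRect(P[m][:,:2].astype(np.float32)); print(r)
for nm,rg in(('timer',(310,350,270,312)),('red',(280,310,430,470)),('beaker',(175,215,435,475)),('flask',(140,185,190,235))):
    reg[:]=0; reg[rg[0]:rg[1],rg[2]:rg[3]]=1; comp(reg&(Z>.008),nm)
# green in both views
for n in('top','side'):
    h=cv2.cvtColor(S[n][0],cv2.COLOR_RGB2HSV); g=(h[...,0]>60)&(h[...,0]<90)&(h[...,1]>70)&(h[...,2]<140)
    nn,l,st,ce=cv2.connectedComponentsWithStats(g.astype(np.uint8)); Q=cloud(S[n][2],S[n][1])
    for i in range(1,nn):
        if st[i,4]>40: print(n,st[i],ce[i].round(1),np.nanpercentile(Q[l==i],[2,50,98],axis=0).round(4).tolist())
```

```text
lid [ 331  214   99  104 7632] [380. 258.] [ 0.5151 -0.1362  0.1079] [ 0.4   -0.231  0.092] [ 0.6   -0.042  0.114]
((0.4998932182788849, -0.13704821467399597), (0.19960013031959534, 0.18589432537555695), 1.934117078781128) [[ 0.397013   -0.04752228]
 [ 0.40328702 -0.23331071]
 [ 0.6027734  -0.22657415]
 [ 0.59649944 -0.04078571]]
rim [ 212  196   75  108 1109] [246. 247.] [0.5435 0.143  0.044 ] [0.427 0.051 0.03 ] [0.65  0.207 0.051]
rim [234 211  12  12  53] [241. 218.] [0.6022 0.1442 0.0378] [0.596 0.138 0.031] [0.619 0.161 0.051]
rim [240 244   8  14  29] [245. 252.] [0.5303 0.1363 0.0426] [0.521 0.133 0.03 ] [0.549 0.146 0.05 ]
rim [266 274  14  14 127] [272. 281.] [0.4718 0.081  0.0317] [0.459 0.066 0.03 ] [0.486 0.094 0.036]
rim [242 277   6  14  27] [245. 284.] [0.4678 0.135  0.04  ] [0.454 0.133 0.03 ] [0.481 0.143 0.052]
bottles [233 210  10  10  72] [237. 215.] [0.6069 0.1499 0.062 ] [0.598 0.141 0.055] [0.618 0.159 0.066]
bottles [227 241  19  17 242] [236. 248.] [0.5356 0.1455 0.092 ] [0.521 0.134 0.056] [0.553 0.163 0.097]
bottles [231 277  14  14 159] [238. 283.] [0.466
[... 247 characters left out ...]
[0.402 0.076 0.02 ]
red [436 287  26  17 333] [449. 295.] [ 0.4402 -0.274   0.0844] [ 0.424 -0.295  0.009] [ 0.456 -0.265  0.092]
beaker [441 176  31  29 441] [457. 190.] [ 0.6614 -0.3107  0.0413] [ 0.632 -0.333  0.008] [ 0.685 -0.283  0.065]
flask [195 145  34  35 768] [212. 162.] [0.7177 0.2042 0.0492] [0.695 0.18  0.008] [0.756 0.24  0.091]
top [267 234  11   7  56] [272.2 237.2] [[0.5581, 0.0714, 0.0224], [0.5647, 0.0821, 0.0264], [0.5712, 0.0927, 0.0298]]
top [228 243  14  12 129] [234.5 248.4] [[0.524, 0.1368, 0.0883], [0.5356, 0.1482, 0.0929], [0.5456, 0.1595, 0.0964]]
side [366 188  12  14 119] [371.7 194.1] [[0.5252, 0.1347, 0.0779], [0.5388, 0.1443, 0.09], [0.5513, 0.1602, 0.0924]]
```

View pics/crop.png

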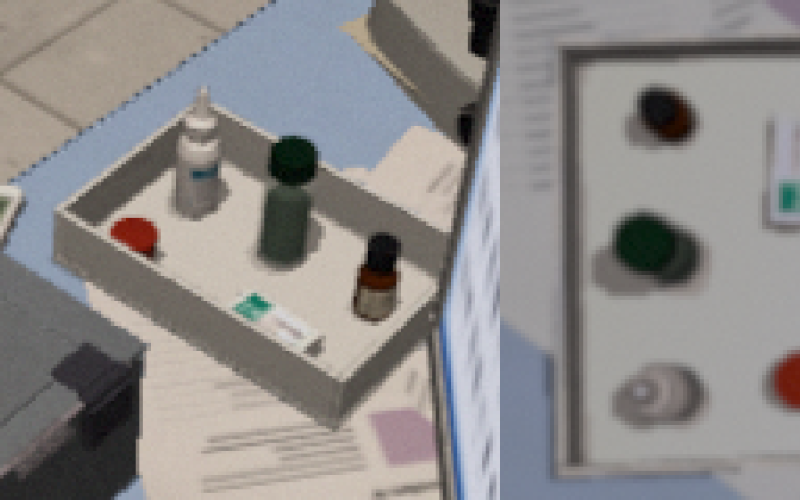

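The crop confirms the target: the green bottle in the middle of the row is the tallest and widest screw-capped one, and the amber one is short. Next I'll refine the bar and hinge positions and check reachability.

```bash
cat >> h.py <<'E'
from scipy.spatial.transform import Rotation as Ro
def quat(phi,yaw,s=1):   # tool points forward, phi below horizontal; closes in the vertical plane
    z=np.array([np.cos(phi),0,-np.sin(phi)]); y=s*np.array([np.sin(phi),0,np.cos(phi)])
    return (Ro.from_euler('z',yaw)*Ro.from_matrix(np.c_[np.cross(y,z),y,z])).as_quat()
E
python3 - <<'E'
from h import *
import pickle
S=pickle.load(open('s.pkl','rb'))
p,d,c=S['top']; P=cloud(c,d)
q=P[205:330,320:440].reshape(-1,3); q=q[(q[:,2]>.09)&(q[:,2]<.122)]
yaw=0.0338; R=np.array([[np.cos(yaw),np.sin(yaw)],[-np.sin(yaw),np.cos(yaw)]]); L=q[:,:2]@R.T
print(np.histogram(L[:,0],bins=np.arange(.38,.62,.004))[0], )
b=L[(L[:,0]<.41)]; print(np.percentile(b[:,0],[0,10,50,90,100]),b[:,1].min(),b[:,1].max(), q[L[:,0]<.41][:,2].mean())
pl=L[(L[:,0]>.45)&(L[:,0]<.55)]; print(np.percentile(pl[:,1],[.5,99.5]),L.max(0))
from itertools import product
H=np.array([.589,-.135,.104])
for s,phi in product((1,-1),(.6,.8,1.0,1.2,1.4)):
    out=[]
    for th in (0,.4,.7,1.0,1.45):
        bar=H+Ro.from_euler('z',yaw).apply([-.185*np.cos(th),0,.185*np.sin(th)])
        o=quat(phi,yaw,s); j=env.ik(bar+Ro.from_quat(o).apply([0,0,.0187]),o)
        out.append(None if j is None else np.round(j,2).tolist())
    print(s,phi,out)
E
```

```text
[  0   0   0  17 135 148  66  20  22  24  24  20  19  23  22  22 146 202
 202 199 200 201 205 199 200 199 196 201 197 202 197 195 194 198 202 193
 199 191 195 198 189 201 190 197 192 197 193 187 194 191 192 146  78  12
   0   0   0   0   0]
[0.39517478 0.39667256 0.4009162  0.40501329 0.40952387] -0.21725476101161825 -0.08880384259561326 0.10787227984052293
[-0.24544111 -0.06199757] [ 0.59477675 -0.06091457]
1 0.6 [None, None, None, None, None]
1 0.8 [None, None, None, None, [1.18, -0.03, -0.79, 2.28, -1.12, 0.33, 1.4]]
1 1.0 [None, None, [1.38, -0.14, -0.86, 2.4, -0.92, 0.49, 1.29], [1.48, -0.15, -1.0, 2.29, -0.79, 0.55, 1.1], [1.56, 0.07, -1.27, 2.12, -0.24, 0.47, 0.52]]
1 1.2 [None, [1.73, 0.01, -1.31, 2.35, -0.33, 0.47, 0.72], [1.75, -0.1, -1.31, 2.25, -0.46, 0.63, 0.8], [1.78, -0.01, -1.43, 2.13, -0.24, 0.68, 0.55], [1.32, 0.22, -1.19, 1.95, 0.19, 0.75, 0.1]]
1 1.4 [[1.25, 0.33, -1.03, 2.3, 0.45, 0.54, -0.07], [1.43, 0.19, -1.19, 2.21, 0.2, 0.7, 0.15], [1.43, 0.16, -1.22, 2.1, 0.15, 0.82, 0.17], [1.34, 0.22, -1.2, 1.98, 0.21, 0.93, 0.09], [1.15, 0.39, -1.17, 1.78, 0.4, 1.06, -0.1]]
-1 0.6 [None, None, None, None, None]
-1 0.8 [None, None, None, None, [1.21, -0.03, -0.83, 2.28, -1.13, 0.33, -1.74]]
-1 1.0 [None, None, [1.27, -0.13, -0.76, 2.41, -0.89, 0.48, -1.89], [1.25, -0.12, -0.8, 2.29, -0.72, 0.51, -2.12], [1.1, 0.02, -0.8, 2.13, -0.36, 0.48, -2.53]]
-1 1.2 [None, [1.13, -0.01, -0.73, 2.36, -0.35, 0.47, -2.42], [1.14, -0.05, -0.75, 2.26, -0.32, 0.6, -2.49], None, [-0.81, 0.13, 1.15, 2.01, -0.36, 0.76, -2.56]]
-1 1.4 [[-0.49, 0.26, 0.92, 2.35, -0.55, 0.54, -2.25], [-0.77, 0.09, 1.15, 2.26, -0.24, 0.7, -2.57], [-1.06, 0.12, 1.45, 2.16, -0.26, 0.83, -2.56], [-0.98, 0.22, 1.4, 2.03, -0.36, 0.94, -2.51], [-0.66, 0.3, 1.06, 1.83, -0.38, 1.03, -2.57]]
```

Run:
```python
from h import *
import pickle
S=pickle.load(open('s.pkl','rb'))
p,d,c=S['top']; q=cloud(c,d).reshape(-1,3); q=q[(q[:,1]<-.2)&(q[:,2]>.12)]
r=np.hypot(q[:,0],q[:,1]); print(r.min(), q[r.argsort()[:2000:200]].round(3))
s=monitor.sense(); o=s['tcp_rot']
for p in ((.12,-.42,.3),(.1,-.39,.3),(.1,-.37,.25),(.1,-.4,.35)):
    j=env.ik(p,o); print(p,None if j is None else np.round(j,2))
```

```text
0.49613982300441994 [[ 0.344 -0.358  0.376]
 [ 0.331 -0.383  0.372]
 [ 0.344 -0.379  0.403]
 [ 0.352 -0.38   0.4  ]
 [ 0.355 -0.386  0.399]
 [ 0.354 -0.393  0.394]
 [ 0.379 -0.375  0.389]
 [ 0.369 -0.389  0.393]
 [ 0.381 -0.383  0.392]
 [ 0.382 -0.391  0.395]]
(0.12, -0.42, 0.3) [ 1.74  0.01 -0.51  1.92  0.    1.21 -0.11]
(0.1, -0.39, 0.3) [ 1.78 -0.07 -0.5   1.99 -0.04  1.21 -0.04]
(0.1, -0.37, 0.25) [ 1.77 -0.06 -0.51  2.1  -0.03  1.1  -0.06]
(0.1, -0.4, 0.35) [ 1.79 -0.08 -0.49  1.89 -0.04  1.33 -0.03]
```

```bash
cat >> h.py <<'E'
YAW=0.0338; HINGE=np.array([.5909,-.1332,.104]); PHI=1.4
def bar(th,r=.185): return HINGE+Ro.from_euler('z',YAW).apply([-r*np.cos(th),0,r*np.sin(th)])
def tcp(b,o,back=0): return b+Ro.from_quat(o).apply([0,0,env.grip_depth-back])
def st(*a):
    s=monitor.sense(); print(*a,round(s['clock'],2),'tcp',np.round(s['tcp_pos'],4),'F',np.round(s['wrist_force'],1),'w',round(s['grip_width'],4),'gf',np.round(s['gripper_force'],1)); return s
E
python3 - <<'E'
from h import *
s=monitor.sense()
env.move_linear([.1,-.37,.25],v=.3); st()
j=np.array(monitor.sense()['joints']); j[0]-=.98; env.goto_joints(j); st()
o=quat(PHI,YAW)
for th in (0,.4,.7,1.0,1.45):
    k=env.ik(tcp(bar(th),o),o); print(th,None if k is None else np.round(k,2))
env.goto(tcp(bar(0),o,.1),o); st('above'); print(np.round(monitor.sense()['joints'],2))
eoat.grip(.036); snap('wrist','w1.png'); st()
E
```

```text
1.15 tcp [ 0.1002 -0.3711  0.2502] F [ 0.8 -0.7 -0. ] w 0.085 gf 0.0
2.5 tcp [ 0.3638 -0.1245  0.2499] F [-0.5  0.4  0.7] w 0.0856 gf 0.0
0 [ 0.74  0.2  -0.46  2.31  0.07  0.49  0.27]
0.4 [ 0.75  0.08 -0.46  2.22 -0.03  0.69  0.35]
0.7 [ 0.74  0.06 -0.47  2.11 -0.03  0.81  0.32]
1.0 [ 0.73  0.1  -0.5   1.99  0.    0.9   0.26]
1.45 [ 0.69  0.23 -0.55  1.79  0.1   0.99  0.14]
above 3.06 tcp [ 0.3919 -0.1408  0.1844] F [ 0.1  0.3 -0.2] w 0.0856 gf 0.0
[ 0.77 -0.02 -0.42  2.25 -0.11  0.76  0.45]
3.64 tcp [ 0.3922 -0.1399  0.1842] F [-0.4 -0.6  0.1] w 0.0358 gf 0.0
```

View pics/w1.png

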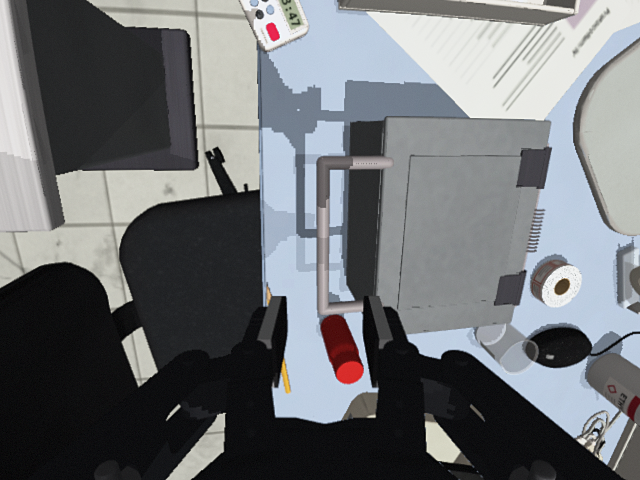

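The wrist view shows the bar at u≈322, from v≈165 to 308, nearly midway between the fingers. I'll check the bar by ray and then grasp it.

Run:
```python
from h import *
p,d,c=snap('wrist'); P=onplane(c,[(322,162),(322,235),(322,308)],.104); print(P.round(4), bar(0).round(4))
o=quat(PHI,YAW)
r=env.move_linear(tcp(bar(0),o),v=.1,stop_force=8); st(r)
eoat.grip(0.0); st('gripped')
for th in np.arange(.15,.46,.15): env.move_linear(tcp(bar(th),o),v=.1); st(th)
snap('side','side1.png')
```

```text
[[ 0.4013 -0.0798  0.104 ]
 [ 0.403  -0.1355  0.104 ]
 [ 0.405  -0.1998  0.104 ]] [ 0.406  -0.1395  0.104 ]
False 4.84 tcp [ 0.4095 -0.1395  0.086 ] F [ 0.2 -0.1 -0.6] w 0.0359 gf 0.0
gripped 5.28 tcp [ 0.4092 -0.1394  0.0857] F [-0.5 -0.   0.2] w -0.0003 gf 0.0
0.15 5.7 tcp [ 0.4114 -0.1395  0.1134] F [0.2 0.  0.2] w 0.0 gf 0.0
0.3 6.12 tcp [ 0.4172 -0.1391  0.1398] F [ 1.1  0.1 -0.9] w -0.0002 gf 0.0
0.44999999999999996 6.55 tcp [ 0.4272 -0.1387  0.1655] F [ 0.8 -0.6 -0.2] w -0.0001 gf 0.0
```

View pics/side1.png

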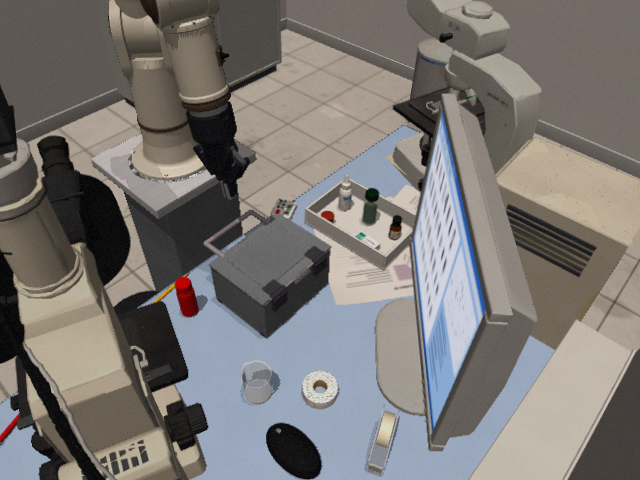

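Run:
```python
from h import *
p,d,c=snap('side')
k,D=K(c); R=np.array(c['R'])
for X in ([.4272,-.1387,.1655],[.405,-.1395,.104],[.405,-.08,.104],[.405,-.2,.104]):
    print(cv2.projectPoints(np.array([X]),cv2.Rodrigues(R)[0],np.array(c['t'],float),k,D)[0].ravel().round(1))
P=cloud(c,d); 
q=P[215:262,200:270].reshape(-1,3); q=q[(q[:,2]>.085)&(q[:,0]<.43)]; print(np.percentile(q,[2,50,98],axis=0).round(4))
o=quat(PHI,YAW); env.move_linear(tcp(bar(0),o,.06),v=.15); eoat.grip(.036)
for z in (.03,0,):
    env.move_linear(tcp(bar(0),o,z),v=.1,stop_force=8); st(z)
a=snap('side')[0][130:280,150:300]; w=snap('wrist')[0]
cv2.imwrite('pics/c2.png',np.hstack([cv2.resize(a,(400,400)),cv2.resize(w,(400,300))[[0]*50+list(range(300))+[299]*50]])[:,:,::-1])
```

```text
[234.2 207.9]
[229.3 226. ]
[251.7 211.1]
[205.2 242.1]
[[ 0.402  -0.2053  0.0998]
 [ 0.4087 -0.1558  0.1053]
 [ 0.4289 -0.0823  0.1087]]
0.03 7.92 tcp [ 0.4039 -0.1393  0.115 ] F [-0.  -0.2 -0.3] w 0.0361 gf 0.0
0 8.38 tcp [ 0.4092 -0.1393  0.0858] F [ 0.2  0.1 -0.3] w 0.036 gf 0.0
```

View pics/c2.png

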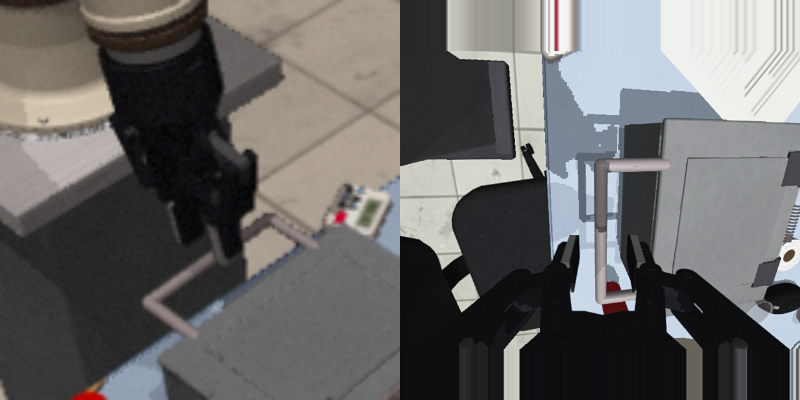

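The fingers straddle the bar but their tips only reach bar height, about 1–2 cm too shallow. I'll go 20 mm deeper and grip again.

Run:
```python
from h import *
o=quat(PHI,YAW)
r=env.move_linear(tcp(bar(0),o,-.02),v=.06,stop_force=6); st(r)
P=cloud(*[snap('side')[i] for i in (2,1)]); q=P[180:240,200:260].reshape(-1,3); q=q[(q[:,2]>.05)&(q[:,0]<.46)]
eoat.grip(0.0); st('gripped')
```

```text
False 8.96 tcp [ 0.4122 -0.1388  0.0653] F [ 0.2 -0.5  0.3] w 0.036 gf 0.0
gripped 9.42 tcp [ 0.4111 -0.1393  0.0656] F [-5.7 -0.7  3.8] w 0.0075 gf 58.6
```

Gripped with 58 N. Now I'll lift along the arc.

Run:
```python
from h import *
o=quat(PHI,YAW)
for th in np.r_[np.arange(.12,1.4,.12),1.42]:
    env.move_linear(tcp(bar(th),o,-.02),v=.08); s=st(round(th,2))
    if s['grip_width']<.003 or np.linalg.norm(s['wrist_force'])>40: print('ABORT'); break
snap('side','side2.png')
```

```text
0.12 9.84 tcp [ 0.4122 -0.1393  0.0878] F [-4.3 -1.3 -1.3] w 0.0074 gf 58.5
0.24 10.27 tcp [ 0.4158 -0.1391  0.1096] F [-6.9 -3.1 -1.3] w 0.0075 gf 58.6
0.36 10.69 tcp [ 0.4219 -0.139   0.1306] F [-7.4 -2.7 -0.2] w 0.0075 gf 58.7
0.48 11.12 tcp [ 0.4302 -0.1387  0.1506] F [-9.4 -2.8  1.4] w 0.0074 gf 58.9
0.6 11.54 tcp [ 0.4407 -0.1384  0.1697] F [-14.5  -1.9   7.2] w 0.0074 gf 59.0
0.72 11.97 tcp [ 0.4534 -0.138   0.1874] F [-19.5  -1.3  13.3] w 0.0072 gf 59.4
0.84 12.39 tcp [ 0.4705 -0.1375  0.2045] F [-20.2   0.5  19.6] w 0.0076 gf 62.1
0.96 12.82 tcp [ 0.4909 -0.1371  0.2199] F [-14.4  -0.4  19.7] w 0.0072 gf 62.9
1.08 13.24 tcp [ 0.5117 -0.1363  0.2317] F [-7.5  0.1 11.8] w 0.0076 gf 62.8
1.2 13.67 tcp [ 0.5317 -0.1358  0.2399] F [-3.  -1.6  7.1] w 0.0071 gf 63.3
1.32 14.09 tcp [ 0.5521 -0.135   0.2457] F [-1.7 -3.4  5. ] w 0.0075 gf 63.7
1.42 14.47 tcp [ 0.5699 -0.1346  0.2486] F [ 1.3 -4.2  1. ] w 0.0073 gf 64.1
```

View pics/side2.png

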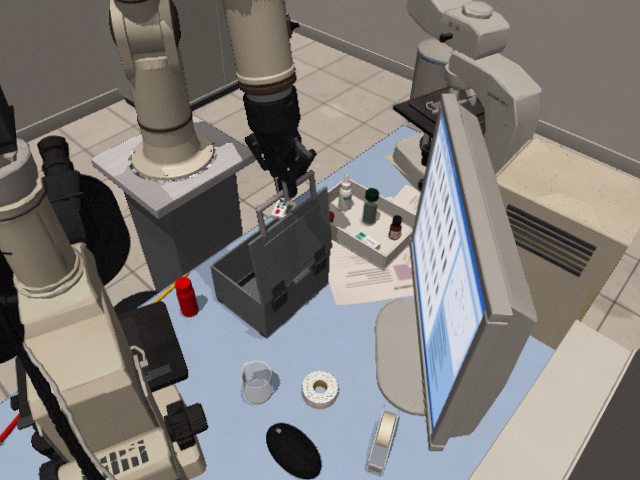

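The lid stands nearly upright, with the bar held at (285,195). Now I'll release, back off, check the lid, and pre-position over the bottle.

```bash
cat >> h.py <<'E'
OD=(Ro.from_euler('z',YAW)*Ro.from_matrix(np.diag([1.,-1,-1]))).as_quat()
BOT=np.array([.536,.149])
E
python3 - <<'E'
from h import *
o=quat(PHI,YAW)
eoat.grip(.05); env.dwell(.2); st()
env.move_linear(tcp(bar(1.42),o,.09),v=.15); st()
s=monitor.sense(); env.move_linear(np.array(s['tcp_pos'])+[-.15,0,.0],v=.25)
print(env.ik([*BOT,.2],OD))
env.goto([*BOT,.2],OD); eoat.grip(.075); s=st(); print(np.round(s['joints'],2))
p,d,c=snap('side','side3.png'); P=cloud(c,d)
# lid angle: points of lid plane
q=P[170:310,230:335].reshape(-1,3); q=q[np.isfinite(q[:,0])]; q=Ro.from_euler('z',-YAW).apply(q-HINGE); q=q[(q[:,2]>.03)&(abs(q[:,1])<.07)&(q[:,0]>-.15)&(q[:,0]<.05)]
print(len(q),'lid angle',np.arctan2(np.median(q[:,2]),-np.median(q[:,0])),np.median(q,0))
h=np.hypot(P[...,0]-BOT[0],P[...,1]-BOT[1])<.08; z=P[...,2][h]; z=z[z>.11]; print('finger low z',np.sort(z)[[5,20,60,100]])
p,d,c=snap('wrist','w3.png')
E
```

```text
15.21 tcp [ 0.5696 -0.1338  0.2487] F [-0.5 -0.  -1.5] w 0.0497 gf 0.0
16.09 tcp [ 0.5505 -0.1345  0.3561] F [0.2 0.1 0.2] w 0.0498 gf 0.0
[ 0.40117227  0.45524657 -0.92837176  1.78238648  0.40427889  1.10830191
 -2.20060268]
19.48 tcp [0.5361 0.1488 0.2001] F [ 0.5 -0.1  0.7] w 0.0751 gf 0.0
[ 0.4   0.45 -0.93  1.78  0.4   1.11 -2.2 ]
3680 lid angle 1.5276798057217598 [-0.00450177 -0.00631117  0.10434459]
finger low z [0.23594486 0.23885018 0.24381955 0.2481502 ]
```

View pics/side3.png

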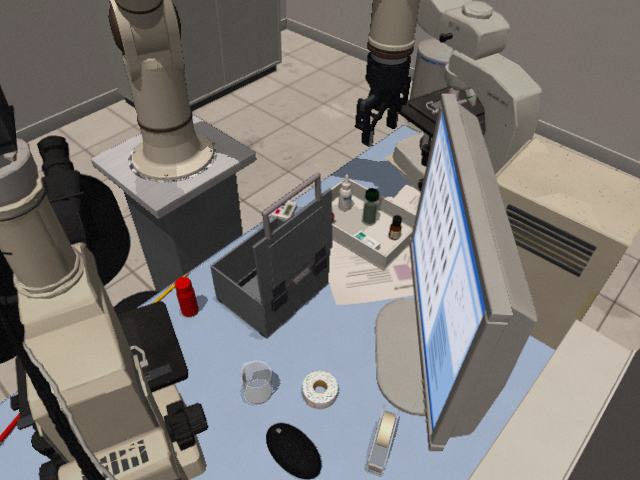

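View pics/w3.png

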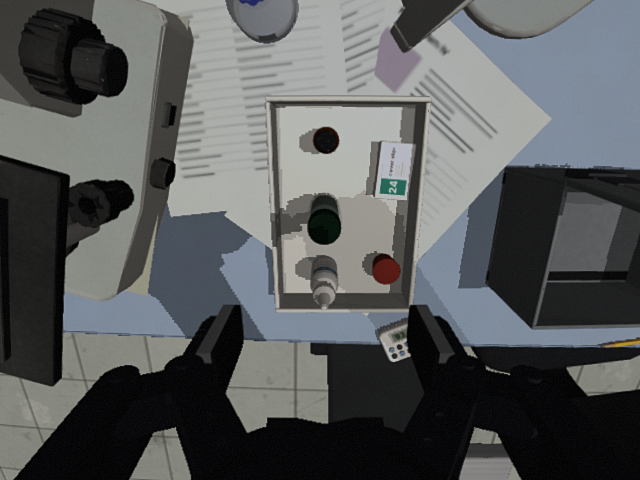

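The lid stands open at about 1.5 rad. In the wrist view the green cap (324,226) is centred between the fingers. The fingertips measure about 22 mm higher than reported, which explains the earlier miss, so I'll compensate for that and grasp.

Run:
```python
from h import *
p,d,c=snap('wrist'); hsv=cv2.cvtColor(p,cv2.COLOR_RGB2HSV); m=((hsv[...,0]>60)&(hsv[...,0]<90)&(hsv[...,1]>80)&(hsv[...,2]<110)).astype(np.uint8)
n,l,s_,ce=cv2.connectedComponentsWithStats(m); i=1+s_[1:,4].argmax(); print(s_[i],ce[i]); B=onplane(c,[ce[i]],.09)[0]; print(B)
B=(B[:2]+BOT)/2 if np.linalg.norm(B[:2]-BOT)<.012 else BOT
eoat.grip(.065)
env.move_linear([*B,.08],v=.15,orientation=OD)
r=env.move_linear([*B,.03],v=.06,stop_force=5); st(r)
eoat.grip(0.0); s=st('grip')
if s['grip_width']>.02:
    env.move_linear([*B,.06],v=.08); env.move_linear([*B,.2],v=.2); st('up')
snap('side','side4.png')
```

```text
[309 209  31  35 767] [324.410691   226.06649283]
[0.53740523 0.14980641 0.09      ]
False 21.83 tcp [0.537  0.1497 0.0303] F [-0.5 -0.2 -0.8] w 0.0651 gf 0.0
grip 22.23 tcp [0.5373 0.1496 0.0306] F [-0.6 -1.   4.6] w 0.0315 gf 59.3
up 23.61 tcp [0.5358 0.1487 0.1988] F [-0.2 -1.1 -1.9] w 0.0315 gf 59.5
```

View pics/side4.png

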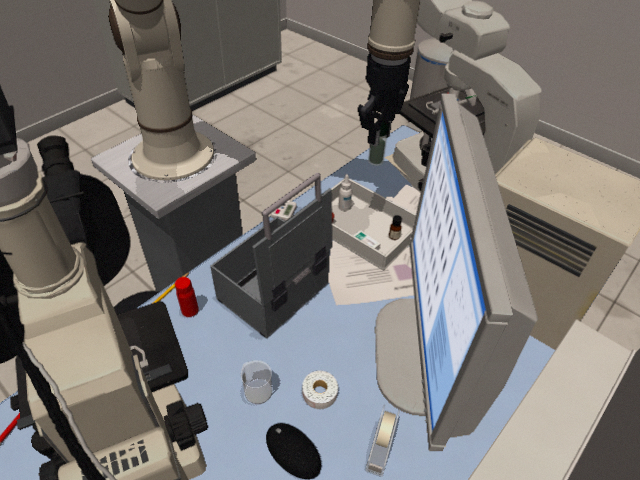

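The bottle is held upright at (378,148). Next, into the box.

Run:
```python
from h import *
T=[.492,-.1365]
env.move_linear([*T,.2],v=.2); env.move_linear([*T,.06],v=.12); s=st('in')
r=env.move_linear([*T,.027],v=.04,stop_force=4); st(r)
eoat.grip(.06); env.dwell(.3); st('released')
env.move_linear([*T,.2],v=.12); env.move_linear([.40,-.1365,.3],v=.25); st()
p,d,c=snap('top','top5.png'); P=cloud(c,d)
hsv=cv2.cvtColor(p,cv2.COLOR_RGB2HSV); m=((hsv[...,0]>60)&(hsv[...,0]<90)&(hsv[...,1]>70)&(hsv[...,2]<140)).astype(np.uint8)
n,l,s_,ce=cv2.connectedComponentsWithStats(m)
for i in range(1,n):
    if s_[i,4]>30: print(s_[i],np.nanmedian(P[l==i],0).round(4))
```

```text
in 26.57 tcp [ 0.4928 -0.1366  0.0607] F [-0.6  0.5 -1.7] w 0.0316 gf 59.5
True 27.29 tcp [ 0.4915 -0.1364  0.0296] F [-0.8 -0.1  5.7] w 0.0314 gf 60.3
released 27.98 tcp [ 0.4906 -0.1364  0.0291] F [0.1 0.5 0. ] w 0.0601 gf 0.0
30.24 tcp [ 0.4    -0.1368  0.2996] F [-0.1 -0.3 -0.3] w 0.0601 gf 0.0
[267 234  11   7  57] [0.5647 0.0823 0.0264]
[371 264  14  13 139] [ 0.4901 -0.134   0.0915]
```

View pics/top5.png

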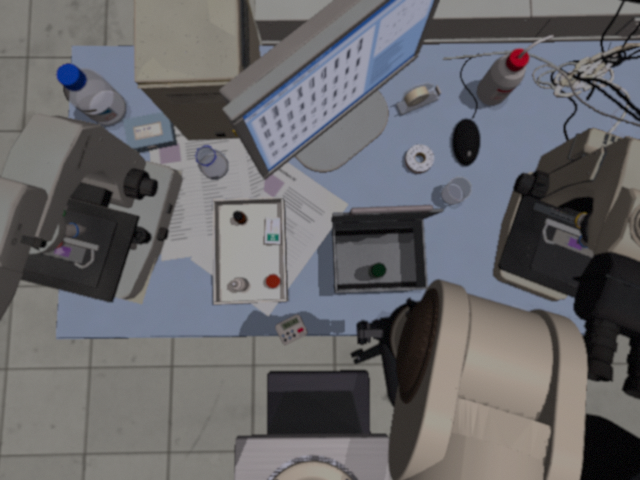

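The bottle stands inside the box, its cap at (378,270) and z = 0.0915, and the lid is still open. I'll regrasp the bar now.

Run:
```python
from h import *
o=quat(PHI,YAW); th=1.49
a=tcp(bar(th),o,.09)
env.goto(a-[.14,0,0],o); print(np.round(monitor.sense()['joints'],2)); eoat.grip(.05)
env.move_linear(a,v=.15)
r=env.move_linear(tcp(bar(th),o,-.02),v=.08,stop_force=6); st(r)
eoat.grip(0.0); s=st('grip')
if not r and s['grip_width']>.004:
    for t in np.arange(1.38,.68,-.11):
        env.move_linear(tcp(bar(t),o,-.02),v=.06); s=st(round(t,2))
        if s['grip_width']<.004 or np.linalg.norm(s['wrist_force'])>45: print('ABORT'); break
    env.move_linear(tcp(bar(.70),o,-.02),v=.04); env.dwell(.5); st('hold')
p,d,c=snap('side','side6.png'); P=cloud(c,d)
q=P[140:330,200:340].reshape(-1,3); q=q[np.isfinite(q[:,0])]; q=Ro.from_euler('z',-YAW).apply(q-HINGE)
an=np.arctan2(q[:,2],-q[:,0]); rr=np.hypot(q[:,0],q[:,2]); k=(abs(q[:,1])<.085)&(rr>.04)&(rr<.135)&(q[:,2]>.015); print(np.histogram(an[k],bins=np.arange(.2,1.6,.1)), np.median(an[k]))
```

```text
[ 1.15 -0.17 -0.73  1.93 -0.2   1.19  0.51]
False 34.71 tcp [ 0.5829 -0.1336  0.2509] F [-0.3 -0.1 -1.1] w 0.05 gf 0.0
grip 35.17 tcp [ 0.583  -0.1335  0.2508] F [1.  0.8 1.4] w 0.0076 gf 58.5
1.38 35.66 tcp [ 0.5621 -0.1342  0.2484] F [0.3 0.9 6.8] w 0.0074 gf 58.8
1.27 36.15 tcp [ 0.5418 -0.1348  0.2429] F [ 0.  -0.   7.7] w 0.0078 gf 62.0
1.16 36.64 tcp [ 0.5223 -0.1354  0.2352] F [-1.5  1.1  6.8] w 0.0074 gf 62.7
1.05 37.13 tcp [ 0.5046 -0.1359  0.2258] F [0.3 0.8 2. ] w 0.0075 gf 63.0
0.94 37.62 tcp [ 0.4884 -0.1363  0.2149] F [ 4.5  1.2 -4.1] w 0.0072 gf 63.1
0.83 38.12 tcp [ 0.4719 -0.1369  0.202 ] F [-0.2  2.9  1.2] w 0.0074 gf 63.1
0.72 38.61 tcp [ 0.4584 -0.1374  0.1879] F [-0.2  2.8  0.2] w 0.0078 gf 63.7
hold 39.36 tcp [ 0.456  -0.1375  0.1851] F [-1.2  4.5  1.6] w 0.007 gf 63.9
(array([   0,    0,    0,    0,  259, 4178,   44,    0,    0,    0,    0,
          0,    0]), array([0.2, 0.3, 0.4, 0.5, 0.6, 0.7, 0.8, 0.9, 1. , 1.1, 1.2, 1.3, 1.4,
       1.5])) 0.7284118700001115
```

View pics/side6.png

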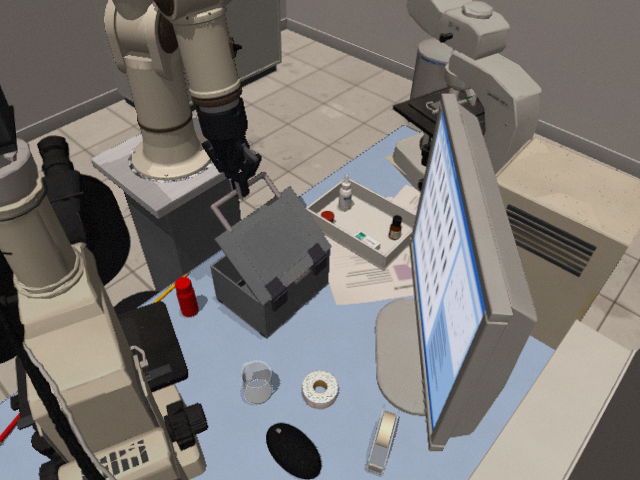

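The lid is held at about 0.70 rad with the bar gripped at (243,190), and everything else is in place. I'll let it settle and hand in.

Run:
```python
from h import *
env.dwell(.8); s=st(); print(np.abs(s['dq']).max()); print(env.finish_job())
```

```text
40.21 tcp [ 0.456  -0.1375  0.1851] F [-1.3  4.5  1.6] w 0.0076 gf 63.9
0.0017269139654697023
the job is handed in; nothing more can be done
None
```

I handed the job in at about 40 s: the green stain bottle was left standing in the box, and the fingers are still holding the lid motionless at about 0.70 rad (40°); the verdict was not shown.

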